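# Press the case back home and hold the lever

### The arm

A 6-joint arm with a two-finger parallel gripper is mounted at the origin on the work surface. World frame = base frame: x ahead of the robot, y to its left, z up, the work surface at z = 0. Lengths are in mm, angles in rad, forces in N, time in s.
With the tool pointing down it reaches from about 250 to 725 mm from the base axis. Payload 9.7 kg.
Tool frame: the origin (TCP) lies at the very end of the fingers, on their centre line; the grasp point (between the pads) lies 19 mm behind it; z points along the fingers, y is the line along which they close (so a half turn about z gives the same grasp; the last joint's range is limited). The gripper opens to 85 mm and grips with 20 to 120 N. Pads are 22 mm wide; open, the fingers measure 114 mm over their backs; the gripper's body (76 mm by 85 mm) begins 54 mm behind the grasp point. The pads swing forward as they close: fully open they stand 13 mm farther back than shut.
Start: joints at [1.269, 0.087, 0.176, 1.66, 0, 1.571], TCP at [163.479, 525.14, 231.284] pointing down, gripper open.
Joint ranges: [-3.13, 3.13], [-0.85, 1.81], [-1.15, 1.24], [-2.2, 2.28], [-1.44, 1.52], [-3.14, 3.14]. Speed limits (rad/s): [2.22, 2.22, 2.57, 3.14, 3.14, 3.14].

### API

Orientations are given as a unit quaternion [w, x, y, z].
In Python, from cell import robot gives the robot as it stands.
- The arm moves only by the tool drive_tool, never from a script. Its arguments are lists of equal length, an entry for each row: "linear": the shift along the tool's x, y, z in units of 25 mm (1.0 is 25 mm), a list of three; "turn": the turn about the tool's z in units of 8 degrees (1.0 is 8 degrees). A call has 1 to 10 rows; each row shifts and turns the commanded pose from where the row before left it, along the tool's axes as they then stand; what a row does not reach is not made up. A row lasts 1/10 s, in which the tool goes at most 50 mm and 8.59 degrees, less where a joint would pass 70% of its speed; a pose out of reach is approached as far as the arm can. A call is refused whole if a number of a shift passes 1 or a number of a turn 1, either way. A call with a gripper value outside its range is refused whole. "gripper" is the closure, from -1 (fully open) to 1 (shut), set as the call begins (left out, the last holds). The fingers move at their own pace and stop on an object; the grip force is fixed at half the most. Time passes only in rows, so rows that do not move let the fingers close. It gives the time, the measured TCP pose, the force, the opening and the grip force at its end, in the units of the state.
- robot.read_state(): the state, without advancing time (a new reading comes with each control period).
- robot.capture(name): name is "scene" or "top" or "wrist"; returns (picture, depth): 400x640x3 uint8, red, green, blue; 400x640 float32, mm along the optical axis (not along the pixel's ray), 0 where there is no reading.
- robot.camera_model(name): a dict with "fov_y" (degrees; the focal length in pixels is half the picture's height over the tangent of half this angle, whatever the lens; pixels are square), "cx", "cy" (the principal point, pixels), "dist" ([k1, k2, p1, p2, k3] as OpenCV has them; the pictures are not rectified), "T" (4x4, takes a point from camera to world coordinates). Camera axes: x right, y down, z forward; pixel columns grow to the right and rows downward; lengths in mm; the calibration is good to about 2 mm. A picture is of the moment at which its call begins: read the wrist's pose just before it. camera_model takes no time and is no camera call; for the wrist camera it gives the pose at the moment of the call.
- robot.job_done(): hands the job in; it is judged then, once.
The state is a dict: "clock": time; "joints": joint angles; "qd": joint speeds; "tau": joint torques, N m; "eef_pos": TCP position; "eef_rot": TCP orientation; "contact_force": force on the tool from outside, world axes, zero at the start; "wrist_torque": the same for the moment, N m; "finger_gap": opening from 0.0 (shut) to 1.0 (fully open); "finger_force": force on a finger pad.
Only numpy, scipy, OpenCV 4.12 (cv2) and the standard library are available. Lean on these libraries where they do the work, as an engineer would, in place of code of your own. Each camera call takes 0.05 s, during which the arm holds its last target. There are 200 camera calls.

### The job

Press the case back into the watch that sits in the press's slide: push the slide fully home under the ram, then flip the red safety catch (press its tab down) so that it frees the lever, then pull the lever with the black ball down until it stops dead and the case back is flush. The program finishes while the fingers still hold the lever down there, not let go; leave the movements, the gauge and the loupe on the mat where they are.

Things in the scene. Friction and masses are not known exactly. Their poses are not given: they have to be found in the camera images.
- press: Dark green bench lever press, fixed. Origin: bench level under the lever's shaft; +x runs from its open front to its column, +y to its catch side, z up. Base plate x -130 to +100, 130 mm wide; head x -55 to +95, 70 mm wide, 160 to 240 mm high; the steel ram stands at x -25, its square top 267 mm high when up, a black 36 mm die at its foot.
- slide (a joint): Travel in m of the aluminium work slide that carries the watch in a blue nest: 0 = fully home against its stop, under the ram; grows as the slide is drawn out to the press's -x (starts 45 to 75 mm out). Rubs with about 2.5 N and stays where it is left.
- slide_knob (a point): Centre of the flat top of the slide's upright black push knob: 22 mm across, upper 24 mm of a 40 mm post (a 12 mm stem below), top 82 mm above the bench. It moves with the slide; its place at home is x = -115 mm, y = 0 in the press's frame. It may be pushed or gripped.
- catch (a joint): Angle (rad) of the red safety catch on the head's +y side: 0 = engaged, its nose in front of the steel lug on the lever's shaft, blocking the lever within about 0.1 rad; grows as the tab is pressed down and the nose lifts; clear of the lug beyond 0.5, stops at 0.9. Friction keeps it where it is left (about 1.5 N at the tab).
- catch_tab (a point): Centre of the upper face of the catch's red thumb tab, which points to the press's -x and, engaged, slopes up 20 degrees. Tab 22 x 26 x 7 mm, 52 mm from the catch's pivot, about 251 mm high when engaged, about 200 mm when fully flipped. Press it down from above.
- catch_pivot (a point): Point on the catch's pivot, fixed on the press at x -45, y +56, z 230 mm; the axis runs along the press's y.
- lever (a joint): Angle (rad) of the press lever: 0 = up, 45 degrees above level, leaning to the press's -x; grows as it is pulled down. A spring lifts it back (2 N at the ball when up, 5 N when down). With the catch clear it swings to 0.75, where the die meets the case back; then it takes about 5 N more and stops dead at about 1.0 with the back flush (1.15 with no work under the die).
- lever_ball (a point): Centre of the lever's black ball grip: 32 mm across, 170 mm from the pivot, on a 12 mm steel rod. In the press's frame at x -120, y -85, z 320 mm when up, about x -166, y -85, z 164 mm when the back is flush. It can be gripped from above with a finger on either side along the press's y, and turns between the fingers as the lever swings.
- lever_pivot (a point): Point on the lever's hinge axis level with the ball's plane, x 0, y -85, z 200 mm in the press's frame, fixed; the axis runs along the press's y.
- caseback (a joint): How far in m the 33 mm steel case back of the face-down watch (40 mm steel case in the blue nest) has been pressed in: 0 = standing 4 mm proud, 0.004 = flush. It stays in once pressed.
- movement_a: Loose bystander: a round watch movement in a steel holder, 42 mm across, 15 mm high. Origin at the centre of its underside.
- movement_b: Loose bystander: a second round watch movement in a steel holder, 42 mm across, 15 mm high. Origin at the centre of its underside.
- gauge: Loose bystander: a round white-faced dial gauge head lying flat, 52 mm across, 19 mm high. Origin at the centre of its underside.
- loupe: Loose bystander: a black eye loupe standing on its wide end, 36 mm across, 30 mm high. Origin at the centre of its underside.

How it is judged (in metres and radians):
On the way, in this order (a step that is already met when the one before it is completed fails the run):
1. the slide is fully home under the ram (value of joint slide below 0.004 m), for 0.2 s.
2. the catch is flipped clear of the lug, the slide still home (value of joint slide below 0.004 m and value of joint catch above 0.5 rad), for 0.2 s.
3. the lever is pulled down and the case back is flush (all of step 2 and value of joint caseback above 0.003 m and value of joint lever above 0.85 rad), for 0.3 s.
At the end, for the whole second after the job is handed in: The slide is within 4 mm of its stop, the catch is flipped past 0.5 rad, the case back is pressed in by more than 3 of its 4 mm, and the lever is still held down past 0.85 rad, at rest (under 0.08 rad/s), by the fingers, which bear on it with more than 2 N (all of step 3 and contact force between the fingers and lever above 2 N and velocity of joint lever between -0.08 and 0.08 rad/s); the arm keeps its last pose, push and grip.
It fails at once if a movement, the gauge or the loupe is moved more than 25 mm or tipped over (distance of any of movement_a, movement_b, gauge, loupe from where it was at the start of the episode above 0.025 m or angle between any of movement_a, movement_b, gauge, loupe's own z axis and vertical above 0.6 rad).
It also fails if it takes over 56 s, if anything falls off the work surface, if the arm or the gripper's body presses on something with over 40 N, if the wrist force passes 120 N, or if a joint passes its speed limit or range.

## Working session

There is one attempt and no reset: what is moved stays moved. The work goes in short steps, Python scripts to look and compute and a tool call to move; the robot and the scene stay as the last step left them, time stands still between calls to the robot, and variables do not carry over. Pictures are saved under pics/ and viewed, at most 10 in all, crops included, and the job is handed in when it is done.

Besides the shell and the picture viewer there is one more tool, called as name([rows], argument=value, ...), one row to a line, values as JSON. drive_tool: Moves the arm, as the interface text tells. Its arguments: {"type":"object","properties":{"linear":{"type":"array","items":{"type":"array","items":{"type":"number"}}},"turn":{"type":"array","items":{"type":"number"}},"gripper":{"type":"number"}},"required":["linear","turn"]}

```bash
ls; mkdir -p pics; cat > h.py <<'E'
import numpy as np, cv2
from cell import robot
def cloud(name):
    m=robot.camera_model(name); im,d=robot.capture(name)
    f=200/np.tan(np.radians(m["fov_y"])/2)
    K=np.array([[f,0,m["cx"]],[0,f,m["cy"]],[0,0,1.]])
    v,u=np.mgrid[:400,:640]
    n=cv2.undistortPoints(np.stack([u,v],-1).reshape(-1,1,2).astype(np.float64),K,np.array(m["dist"],float)).reshape(400,640,2)
    P=np.dstack([n*d[...,None],d])@np.array(m["T"])[:3,:3].T+np.array(m["T"])[:3,3]
    P[d==0]=np.nan
    return im,d,P
E
python3 - <<'E'
from h import *
for n in("scene","top"):
    im,d,P=cloud(n); np.savez(""+n,im=im,d=d,P=P); cv2.imwrite(f"pics/{n}0.png",im[...,::-1])
    print(n,np.round(robot.camera_model(n)["T"],2).tolist())
s=robot.read_state(); print(s)
E
```

```text
pics
scene [[0.68, 0.59, -0.44, 1010.3], [0.74, -0.53, 0.42, -337.56], [0.01, -0.61, -0.79, 887.57], [0.0, 0.0, 0.0, 1.0]]
top [[-0.07, -0.98, 0.21, 437.16], [-1.0, 0.06, -0.02, 36.2], [0.0, -0.21, -0.98, 1178.52], [0.0, 0.0, 0.0, 1.0]]
{'clock': 0.1, 'joints': array([1.26899708e+00, 8.73877309e-02, 1.75201234e-01, 1.65979154e+00,
       1.15046029e-05, 1.57081624e+00]), 'qd': array([-6.47014128e-04, -3.28160275e-04,  3.34638138e-03, -1.09217900e-03,
        6.41604943e-05, -6.50444988e-04]), 'tau': array([ 1.06749158e-03, -5.21560585e+01,  4.65651655e+01,  1.60235079e-02,
        4.63880906e-05,  2.63646632e-05]), 'eef_pos': array([163.41645302, 524.94469816, 230.6572686 ]), 'eef_rot': array([-9.45028056e-05,  1.50337415e-01,  9.88634570e-01, -5.83276017e-04]), 'contact_force': array([-0.27498149, -0.06062782, -0.20546825]), 'wrist_torque': array([0.00803584, 0.06060125, 0.08670575]), 'finger_force': 0.0, 'finger_gap': 0.9983900849957588}
```

View pics/scene0.png

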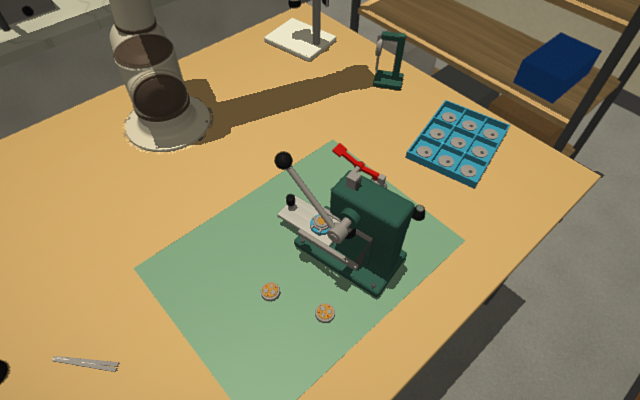

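View pics/top0.png

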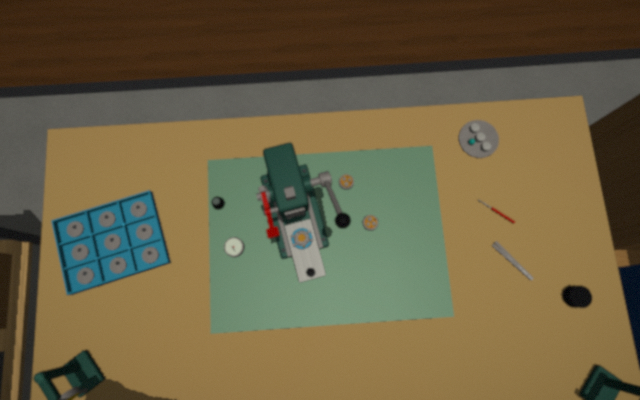

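The views show the press opening toward the robot: in top, knob at (310,272), ball (343,220), tab (272,232), gauge (234,247), loupe (218,202), movements (346,182) and (370,222). In scene, ball is at (283,160), knob (291,201), tab (341,150).

```bash
python3 - <<'E'
from h import *
for n,pts in (("top",dict(knob=(310,272),ball=(343,220),tab=(272,232))),("scene",dict(knob=(291,201),ball=(283,160),tab=(341,150)))):
    z=np.load(n+".npz"); im=z["im"].astype(int);P=z["P"]
    for k,(u,v) in pts.items():
        w=np.zeros((400,640),bool); w[v-14:v+15,u-14:u+15]=1
        Q=P; dark=im.max(2)<70
        if k=="tab": m=w&(im[...,0]>120)&(im[...,1]<60)
        else: m=w&dark&(Q[...,2]>(70 if k=="knob" else 270))&(Q[...,2]<(95 if k=="knob" else 345))
        q=Q[m]; q=q[~np.isnan(q[:,0])]
        if k=="ball" and len(q)>10:
            A=np.c_[2*q,np.ones(len(q))]
            # fixed radius sphere
            from scipy.optimize import least_squares
            r=least_squares(lambda c:np.linalg.norm(q-c,axis=1)-16,q.mean(0)-[0,0,8],loss="soft_l1")
            print(n,"ball",r.x.round(1),len(q),abs(r.fun).mean())
        elif k=="knob":
            t=q[q[:,2]>q[:,2].max()-5]; print(n,k,t.mean(0).round(1),len(t),(t.min(0)+t.max(0))/2, q[:,2].max())
        else: print(n,k,np.nanmedian(q,0).round(1),q.min(0).round(),q.max(0).round(),len(q))
    # head top z~240
    m=(abs(P[...,2]-240)<4)&(im[...,1]>im[...,0]+10)
    q=P[m][:,:2].astype(np.float32); print("head",len(q)); 
    if len(q)>20:
        r=cv2.minAreaRect(q); print(r)
    # slide: bright grey
    m=(P[...,2]>25)&(P[...,2]<60)&(im.min(2)>120)
    q=P[m][:,:2].astype(np.float32); print("slide",len(q),cv2.minAreaRect(q) if len(q)>20 else "",np.median(P[m][:,2]))
    for nm,(u,v) in dict(loupe=(218,202),gauge=(234,247),ma=(346,182),mb=(370,222)).items():
        if n=="top": print(nm,P[v,u].round())
E
```

```text
top knob [502.   45.3  83.3] 33 [501.53657784  46.48450223  83.71296612] 86.20350371412655
top ball [582.8 -24.8 321.3] 177 0.860598219451642
top tab [583.9 121.  249.9] [571. 108. 239.] [612. 130. 258.] 122
head 1780
((706.3245239257812, 58.49998474121094), (146.0033416748047, 124.54180145263672), 11.560979843139648)
slide 1186 ((647.0814208984375, -118.71578979492188), (184.18344116210938, 753.634521484375), 22.53732681274414) 43.011470143032966
loupe [701. 276.  34.]
gauge [582. 239.  21.]
ma [738. -65.  14.]
mb [ 625. -118.   19.]
scene knob [502.2  46.5  82.4] 42 [501.72708556  45.6043453   83.17378723] 85.6173801673965
scene ball [581.4 -22.8 320.4] 232 0.7042750709826038
scene tab [586.9 122.1 248.4] [570. 106. 236.] [622. 131. 255.] 154
head 1959
((702.9568481445312, 86.70097351074219), (146.85569763183594, 70.07518768310547), 11.490349769592285)
slide 2428 ((-46.64837646484375, 254.50103759765625), (1612.5830078125, 702.3351440429688), 10.772191047668457) 36.86371401448059
```

drive_tool([
  [0,0,0],
  [0,0,0],
  [0,0,0],
  [0,0,0],
  [0,0,0],
], turn=[-0.9,-0.9,-0.9,-0.9,0], gripper=1)

```text
clock: 0.6
eef_pos: [163.4, 525.0, 230.9]
eef_rot: [-0.0, -0.101, 0.995, -0.0]
contact_force: [-0.3, 0.1, -0.7]
finger_gap: 0.145
finger_force: 0.0
```

```bash
cat >> h.py <<'E'
from scipy.spatial.transform import Rotation as R
TH=np.radians(11.5); O=np.array([683.4,82.7]); M=np.array([[np.cos(TH),np.sin(TH)],[-np.sin(TH),np.cos(TH)]])
def st(tgt=None):
    s=robot.read_state(); p=s["eef_pos"]; q=s["eef_rot"]; r=R.from_quat(np.r_[q[1:],q[0]])
    pp=np.r_[M@(p[:2]-O),p[2]]
    ty=r.as_matrix()[:2,1]
    print("t",s["clock"].__round__(2),"press",pp.round(1),"F press",(M@s["contact_force"][:2]).round(1),s["contact_force"][2].round(1),"gap",round(s["finger_gap"],3),"ff",round(s["finger_force"],1),"tool y in press deg",np.degrees(np.arctan2(*(M@ty)[::-1])).round(2))
    if tgt is not None:
        w=np.r_[O+M.T@np.array(tgt[:2]),tgt[2]]-p
        print("tool units",(r.as_matrix().T@w/25).round(2))
E
python3 -c "
from h import *
st([-230,-6,231])"
```

```text
t 0.6 press [-421.4  537.1  230.9] F press [-0.3  0.2] -0.7 gap 0.145 ff 0.0 tool y in press deg 90.11
tool units [-7.610e+00 -2.174e+01  1.000e-02]
```

drive_tool([
  [-0.34,-0.98,0],
  [-0.34,-0.98,0],
  [-0.34,-0.98,0],
  [-0.34,-0.98,0],
  [-0.34,-0.98,0],
  [-0.34,-0.98,0],
  [-0.34,-0.98,0],
  [-0.34,-0.98,0],
  [-0.34,-0.98,0],
  [-0.34,-0.98,0],
], turn=[0,0,0,0,0,0,0,0,0,0])

```text
clock: 1.6
eef_pos: [296.0, 301.0, 231.2]
eef_rot: [-0.0, -0.098, 0.995, -0.0]
contact_force: [0.1, 0.1, 0.1]
finger_gap: 0.005
finger_force: 0.0
```

drive_tool([
  [-0.34,-0.98,0],
  [-0.34,-0.98,0],
  [-0.34,-0.98,0],
  [-0.34,-0.98,0],
  [-0.34,-0.98,0],
  [-0.34,-0.98,0],
  [-0.34,-0.98,0],
  [-0.34,-0.98,0],
  [-0.34,-0.98,0],
  [-0.34,-0.98,0],
], turn=[0,0,0,0,0,0,0,0,0,0])

```text
clock: 2.6
eef_pos: [428.2, 77.9, 231.2]
eef_rot: [-0.0, -0.098, 0.995, 0.0]
contact_force: [-0.3, -0.1, 0.2]
finger_gap: -0.003
finger_force: 0.0
```

drive_tool([
  [-0.4,-1,0],
  [-0.4,-1,0],
  [0,0,0],
  [0,0,0],
], turn=[0,0,0,0])

```text
clock: 3.0
eef_pos: [457.3, 33.6, 231.0]
eef_rot: [-0.0, -0.098, 0.995, 0.0]
contact_force: [-0.4, -0.1, -0.1]
finger_gap: -0.002
finger_force: 0.0
```

```bash
python3 -c "
from h import *
st([-230,-6,64])
im,d,P=cloud('wrist');cv2.imwrite('pics/w1.png',im[...,::-1])
m=(im.max(2)<70)&(abs(P[...,2]-82)<5); q=P[m]; l=np.c_[(q[:,:2]-O)@M.T,q[:,2]]; print(len(l),l.mean(0),l.min(0),l.max(0))
"
```

```text
t 3.0 press [-231.3   -3.   231. ] F press [-0.4 -0.1] -0.1 gap -0.002 ff 0.0 tool y in press deg 89.77
tool units [-0.06 -0.12  6.68]
391 [-1.64143307e+02  1.62602211e-01  8.17038729e+01] [-196.51920186   -9.60382016   77.02453703] [-37.89972536  10.89386844  86.88839603]
```

View pics/w1.png

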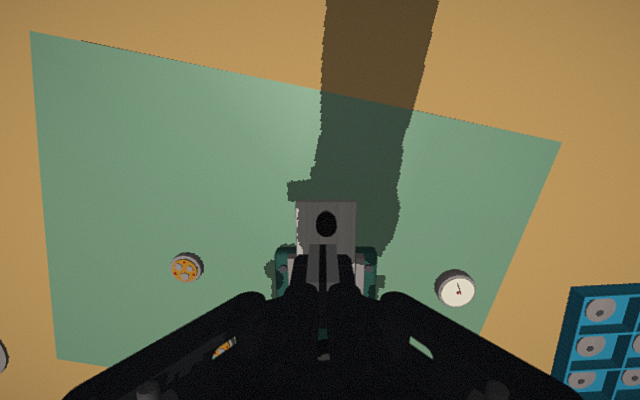

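Wrist view: black knob at (326,223) just ahead of the closed fingers, on the centre line. Descend behind it and push.

drive_tool([
  [0,-0.12,0.95],
  [0,0,0.95],
  [0,0,0.95],
  [0,0,0.95],
  [0,0,0.95],
  [0,0,0.95],
  [0,0,0.95],
  [0,0,0],
  [0,0,0],
], turn=[0,0,0,0,0,0,0,0,0])

```text
clock: 3.95
eef_pos: [457.7, 31.6, 65.7]
eef_rot: [-0.0, -0.1, 0.995, 0.0]
contact_force: [0.6, -1.1, -0.1]
finger_gap: 0.002
finger_force: 0.0
```

drive_tool([
  [-0.4,0,0],
  [-0.4,0,0],
  [-0.4,0,0],
  [-0.4,0,0],
  [-0.4,0,0],
  [-0.3,0,0],
  [-0.3,0,0],
  [-0.3,0,0],
  [0,0,0],
  [0,0,0],
], turn=[0,0,0,0,0,0,0,0,0,0])

```text
clock: 4.95
eef_pos: [529.3, 45.5, 64.9]
eef_rot: [0.0, -0.1, 0.995, -0.0]
contact_force: [0.6, -0.8, 0.1]
finger_gap: 0.001
finger_force: 0.0
```

```bash
python3 -c "
from h import *
st([-137,-6,64])"
```

```text
t 4.95 press [-158.4   -5.8   64.9] F press [ 0.5 -1. ] 0.1 gap 0.001 ff 0.0 tool y in press deg 90.01
tool units [-0.86 -0.01  0.03]
```

drive_tool([
  [-0.2,0,0],
  [-0.2,0,0],
  [-0.2,0,0],
], turn=[0,0,0])

```text
clock: 5.25
eef_pos: [543.8, 48.4, 64.9]
eef_rot: [-0.0, -0.1, 0.995, -0.0]
contact_force: [-3.0, -0.2, -0.2]
finger_gap: 0.002
finger_force: 1.5
```

drive_tool([
  [-0.12,0,0],
  [-0.12,0,0],
  [-0.08,0,0],
], turn=[0,0,0])

```text
clock: 5.55
eef_pos: [550.6, 49.8, 64.8]
eef_rot: [-0.001, -0.1, 0.995, -0.0]
contact_force: [-14.4, -3.0, 6.5]
finger_gap: -0.001
finger_force: 7.4
```

```bash
python3 -c "
from h import *
st([-137,-6,64])
im,d,P=cloud('scene');cv2.imwrite('pics/s2.png',cv2.resize(im[80:300,200:480,::-1],None,fx=2.6,fy=2.6))"
```

```text
t 5.55 press [-136.7   -5.8   64.8] F press [-14.7  -0.1] 6.5 gap -0.001 ff 7.4 tool y in press deg 90.01
tool units [ 0.01 -0.01  0.03]
```

View pics/s2.png

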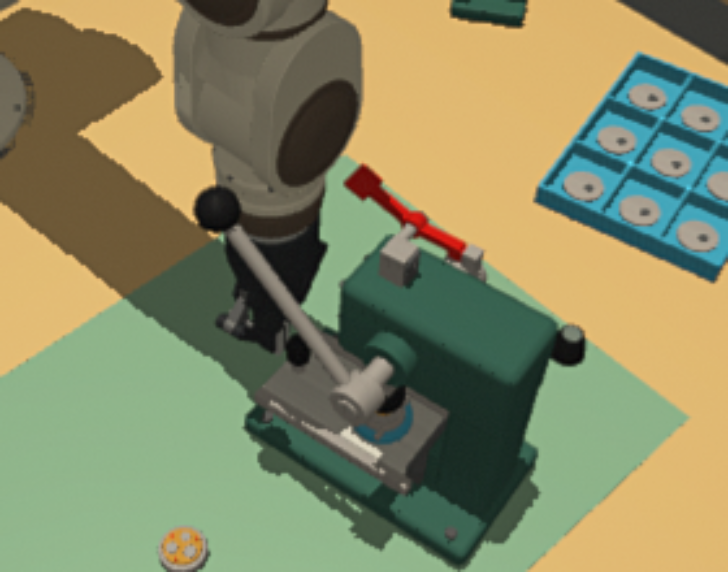

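Slide home (TCP −136.7, firm 15 N stop); tab red at the upper right, untouched. Hold, back off, rise.

drive_tool([
  [0,0,0],
  [0,0,0],
  [0,0,0],
  [0.3,0,0],
  [0.7,0,0],
  [0.7,0,0],
  [0.7,0,0],
  [0,0,-0.8],
  [0,0,-0.98],
  [0,0,-0.98],
], turn=[0,0,0,0,0,0,0,0,0,0])

```text
clock: 6.6
eef_pos: [492.8, 38.1, 135.1]
eef_rot: [0.001, -0.1, 0.995, 0.0]
contact_force: [1.0, -0.4, 0.4]
finger_gap: -0.002
finger_force: 0.0
```

drive_tool([
  [0,0,-0.98],
  [0,0,-0.98],
  [0,0,-0.98],
  [0,0,-0.98],
  [0,0,-0.98],
  [0,0,-0.98],
  [0,0.8,0],
  [0,0.8,0],
  [0,0.8,0],
  [0,0,0],
], turn=[0,0,0,0,0,0,0,0,0,0])

```text
clock: 7.6
eef_pos: [480.7, 98.4, 281.4]
eef_rot: [0.001, -0.101, 0.995, 0.0]
contact_force: [0.4, 0.0, 1.1]
finger_gap: 0.001
finger_force: 0.0
```

```bash
python3 -c "
from h import *
st([-100,57,275])
for n in('wrist','top'):
  im,d,P=cloud(n).__iter__()
  for nm,m in(('knob',(im.max(2)<70)&(abs(P[...,2]-82)<4)),('tab',(im[...,0]>110)&(im[...,1]<60)&(im[...,2]<60)&(P[...,2]>180))):
    q=P[m]; l=np.c_[(q[:,:2]-O)@M.T,q[:,2]]; l=l[(abs(l[:,1])<90)&(l[:,0]>-200)]
    if nm=='knob': l=l[(abs(l[:,1])<14)&(l[:,0]<-90)]
    if nm=='tab': l=l[l[:,0]<-86]
    print(n,nm,len(l),np.median(l,0).round(1),l.min(0).round(1),l.max(0).round(1)) if len(l) else 0
"
```

```text
t 7.6 press [-195.5   55.8  281.4] F press [ 0.4 -0.1] 1.1 gap 0.001 ff 0.0 tool y in press deg 90.12
tool units [-3.82  0.04  0.26]
wrist knob 223 [-116.4    1.1   81.9] [-125.8   -8.4   78. ] [-104.9   11.1   84. ]
wrist tab 52 [-102.3   55.4  253.1] [-104.1   51.6  250.2] [-100.5   60.7  254. ]
```

drive_tool([
  [-0.76,0.04,0],
  [-0.76,0,0],
  [-0.76,0,0],
  [-0.76,0,0],
  [-0.76,0,0],
  [0,0,0],
  [0,0,0.6],
  [0,0,0.5],
  [0,0,0.4],
  [0,0,0.4],
], turn=[0,0,0,0,0,0,0,0,0,0])

```text
clock: 8.7
eef_pos: [573.3, 116.2, 233.4]
eef_rot: [0.0, -0.1, 0.995, -0.0]
contact_force: [-1.3, -1.0, 1.4]
finger_gap: -0.001
finger_force: 1.1
```

drive_tool([
  [0,0,0.3],
  [0,0,0.3],
  [0,0,0.3],
], turn=[0,0,0])

```text
clock: 9.0
eef_pos: [574.0, 116.8, 210.9]
eef_rot: [0.001, -0.1, 0.995, 0.0]
contact_force: [0.7, 0.5, 2.6]
finger_gap: 0.0
finger_force: 0.8
```

```bash
python3 -c "
from h import *
st([-100,57,204])"
```

```text
t 9.0 press [-100.4   55.3  210.9] F press [0.8 0.3] 2.6 gap 0.0 ff 0.8 tool y in press deg 90.01
tool units [-0.02  0.07  0.28]
```

drive_tool([
  [0,0,0.15],
  [0,0,0.15],
  [0,0,0.1],
], turn=[0,0,0])

```text
clock: 9.3
eef_pos: [574.0, 116.9, 204.0]
eef_rot: [0.002, -0.1, 0.995, 0.0]
contact_force: [-8.0, -1.2, 30.7]
finger_gap: -0.002
finger_force: 15.0
```

drive_tool([
  [0,0,0.12],
  [0,0,0.12],
  [0,0,0],
], turn=[0,0,0])

```text
clock: 9.6
eef_pos: [574.2, 117.0, 203.5]
eef_rot: [0.005, -0.1, 0.995, 0.001]
contact_force: [-15.5, -3.5, 48.6]
finger_gap: -0.001
finger_force: 24.9
```

drive_tool([
  [0,0,-0.5],
  [0,0,-0.98],
  [0,0,-0.98],
  [0,0,-0.98],
  [0,0,-0.98],
  [0,0,-0.98],
  [0,0,-0.98],
  [0,0,0],
], turn=[0,0,0,0,0,0,0,0])

```text
clock: 10.4
eef_pos: [574.1, 117.0, 357.5]
eef_rot: [0.002, -0.1, 0.995, 0.0]
contact_force: [0.5, 0.0, -0.3]
finger_gap: 0.001
finger_force: 0.0
```

drive_tool([
  [0.4,-0.7,0],
  [0.4,-0.7,0],
  [0.4,-0.7,0],
  [0.4,-0.7,0],
  [0.4,-0.7,0],
  [0,0,0],
], turn=[0,0,0,0,0,0], gripper=-1)

```text
clock: 11.0
eef_pos: [541.6, 19.5, 354.1]
eef_rot: [-0.0, -0.099, 0.995, -0.0]
contact_force: [0.2, 0.5, -0.3]
finger_gap: 0.992
finger_force: 0.0
```

```bash
python3 -c "
from h import *
from scipy.optimize import least_squares
st([-120,-85,301])
for n in('wrist','top','scene'):
  im,d,P=cloud(n)
  q=P.reshape(-1,3); c=im.reshape(-1,3); l=np.c_[(q[:,:2]-O)@M.T,q[:,2]]
  b=l[(c.max(1)<75)&(np.linalg.norm(l-[-120,-85,320],axis=1)<26)]
  if len(b)>15:
    r=least_squares(lambda x:np.linalg.norm(b-x,axis=1)-16,b.mean(0)-[0,0,5],loss='soft_l1'); print(n,'ball',len(b),r.x.round(1),abs(r.fun).mean())
  t=l[(c[:,0]>100)&(c[:,1]<60)&(c[:,2]<60)&(abs(l[:,1]-56)<20)&(l[:,0]<-85)&(l[:,0]>-115)]
  if len(t): print(n,'tab',len(t),np.median(t,0))
  if n=='top':cv2.imwrite('pics/t3.png',cv2.resize(im[120:300,200:420,::-1],None,fx=3,fy=3))
"
```

```text
t 11.0 press [-151.6  -33.7  354.1] F press [0.3 0.5] -0.3 gap 0.992 ff 0.0 tool y in press deg 89.9
tool units [-1.27 -2.05  2.13]
wrist ball 1476 [-119.7  -84.5  320.4] 0.3718373691653298
wrist tab 148 [-91.29834377  63.72927427 205.66410182]
top tab 19 [-92.00685584  63.99362218 206.88265382]
scene ball 235 [-120.9  -83.4  320.5] 0.756277409000393
scene tab 10 [-90.33470907  62.46457309 207.50611065]
```

View pics/t3.png

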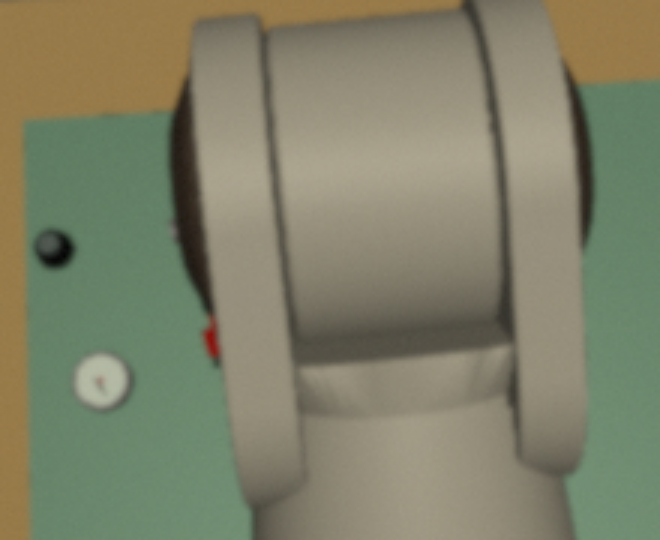

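Top view shows the red tab lowered (at (212,340), z≈206); bystanders in place. Catch is flipped; now grip the ball.

drive_tool([
  [-0.42,-0.68,0],
  [-0.42,-0.68,0],
  [-0.42,-0.68,0],
  [0,0,0],
  [0,0,0.7],
  [0,0,0.7],
  [0,0,0.7],
  [0,0,0],
  [0,0,0],
], turn=[0,0,0,0,0,0,0,0,0])

```text
clock: 12.05
eef_pos: [582.9, -21.8, 302.3]
eef_rot: [-0.0, -0.101, 0.995, 0.0]
contact_force: [-0.4, -0.2, 0.5]
finger_gap: 1.004
finger_force: 0.0
```

drive_tool([
  [0,0,0],
  [0,0,0],
  [0,0,0],
  [0,0,0],
  [0,0,0],
  [0,0,0],
  [0,0,0],
  [0,0,0],
], turn=[0,0,0,0,0,0,0,0], gripper=1)

```text
clock: 12.85
eef_pos: [583.4, -23.8, 302.8]
eef_rot: [0.001, -0.1, 0.995, -0.001]
contact_force: [0.3, -4.8, 3.3]
finger_gap: 0.343
finger_force: 58.9
```

```bash
python3 -c "
from h import *
st([-120,-84.5,301])
# arc shifts in tool units: +x=-press x, z down
a=np.arange(0,1.11,.05); b=np.pi/4-a; x=-170*np.cos(b); z=170*np.sin(b)
print(np.c_[a[1:],-np.diff(x)/25,-np.diff(z)/25].round(2).tolist())"
```

```text
t 12.85 press [-119.2  -84.4  302.8] F press [-0.7 -4.8] 3.3 gap 0.343 ff 58.9 tool y in press deg 89.95
tool units [ 0.03 -0.    0.07]
[[0.05, 0.23, 0.25], [0.1, 0.22, 0.26], [0.15, 0.21, 0.27], [0.2, 0.19, 0.28], [0.25, 0.18, 0.29], [0.3, 0.17, 0.3], [0.35, 0.15, 0.3], [0.4, 0.14, 0.31], [0.45, 0.12, 0.32], [0.5, 0.1, 0.32], [0.55, 0.09, 0.33], [0.6, 0.07, 0.33], [0.65, 0.05, 0.34], [0.7, 0.04, 0.34], [0.75, 0.02, 0.34], [0.8, 0.0, 0.34], [0.85, -0.01, 0.34], [0.9, -0.03, 0.34], [0.95, -0.05, 0.34], [1.0, -0.06, 0.33], [1.05, -0.08, 0.33], [1.1, -0.1, 0.33]]
```

drive_tool([
  [0.23,0,0.25],
  [0.22,0,0.26],
  [0.21,0,0.27],
  [0.19,0,0.28],
  [0,0,0],
], turn=[0,0,0,0,0])

```text
clock: 13.35
eef_pos: [561.2, -28.3, 276.5]
eef_rot: [-0.0, -0.099, 0.995, -0.001]
contact_force: [-5.8, -7.2, 9.2]
finger_gap: 0.336
finger_force: 60.4
```

```bash
python3 -c "
from h import *
st([-141.7,-84.5,275.6])"
```

```text
t 13.35 press [-141.8  -84.4  276.5] F press [-7.1 -5.9] 9.2 gap 0.336 ff 60.4 tool y in press deg 89.87
tool units [-0.01 -0.    0.04]
```

drive_tool([
  [0.18,0,0.29],
  [0.17,0,0.3],
  [0.15,0,0.3],
  [0.14,0,0.31],
  [0.12,0,0.32],
  [0.1,0,0.32],
  [0.09,0,0.33],
  [0.07,0,0.33],
  [0,0,0],
], turn=[0,0,0,0,0,0,0,0,0])

```text
clock: 14.25
eef_pos: [537.6, -33.0, 213.3]
eef_rot: [0.001, -0.1, 0.995, -0.001]
contact_force: [0.6, -6.1, 4.9]
finger_gap: 0.345
finger_force: 65.2
```

```bash
python3 -c "
from h import *
st()
from scipy.optimize import least_squares
im,d,P=cloud('scene')
q=P.reshape(-1,3); c=im.reshape(-1,3); l=np.c_[(q[:,:2]-O)@M.T,q[:,2]]
t=l[(c[:,0]>100)&(c[:,1]<60)&(c[:,2]<60)&(abs(l[:,1]-56)<20)&(l[:,0]<-85)&(l[:,0]>-115)]
print(len(t),np.median(t,0))
cv2.imwrite('pics/s4.png',cv2.resize(im[80:300,200:480,::-1],None,fx=2.6,fy=2.6))"
```

```text
t 14.25 press [-166.   -84.3  213.3] F press [-0.6 -6.1] 4.9 gap 0.345 ff 65.2 tool y in press deg 89.96
39 [-90.22836225  53.15553512 206.62406006]
```

View pics/s4.png

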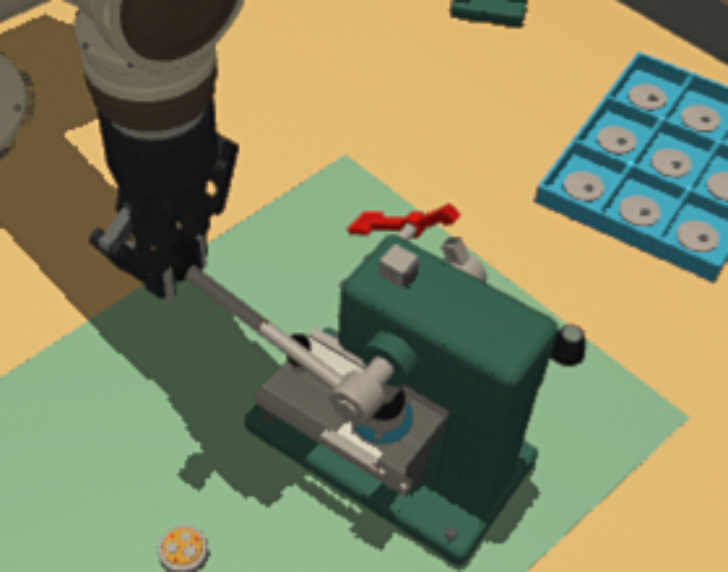

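The ball is in the fingers at (180,270), the lever is nearly level, catch flipped at (400,220). Continue down the arc, slower near the stop.

drive_tool([
  [0.05,0,0.34],
  [0.04,0,0.34],
  [0.02,0,0.34],
  [0,0,0.34],
  [-0.01,0,0.34],
  [-0.03,0,0.34],
  [0,0,0],
], turn=[0,0,0,0,0,0,0])

```text
clock: 15.0
eef_pos: [536.4, -33.3, 163.1]
eef_rot: [0.001, -0.1, 0.995, -0.001]
contact_force: [-0.4, -4.0, 9.3]
finger_gap: 0.341
finger_force: 68.3
```

drive_tool([
  [-0.03,0,0.17],
  [-0.03,0,0.17],
  [-0.03,0,0.17],
  [0,0,0],
], turn=[0,0,0,0])

```text
clock: 15.4
eef_pos: [539.2, -32.8, 151.1]
eef_rot: [0.002, -0.1, 0.995, -0.001]
contact_force: [0.7, -4.8, 11.4]
finger_gap: 0.343
finger_force: 69.5
```

```bash
python3 -c "
from h import *
st([-166,-84.5,145])"
```

```text
t 15.4 press [-164.4  -84.4  151.1] F press [-0.3 -4.8] 11.4 gap 0.343 ff 69.5 tool y in press deg 89.95
tool units [ 0.07 -0.    0.24]
```

drive_tool([
  [-0.02,0,0.12],
  [-0.02,0,0.12],
  [0,0,0],
], turn=[0,0,0])

```text
clock: 15.7
eef_pos: [540.0, -32.6, 145.3]
eef_rot: [0.002, -0.1, 0.995, -0.001]
contact_force: [-0.7, -4.2, 10.1]
finger_gap: 0.34
finger_force: 69.5
```

drive_tool([
  [0,0,0.1],
  [0,0,0.1],
  [0,0,0],
  [0,0,0],
  [0,0,0],
], turn=[0,0,0,0,0])

```text
clock: 16.2
eef_pos: [540.6, -32.4, 140.9]
eef_rot: [0.003, -0.1, 0.995, -0.001]
contact_force: [2.6, -3.5, 11.9]
finger_gap: 0.345
finger_force: 69.6
```

drive_tool([
  [-0.01,0,0.1],
  [-0.01,0,0.1],
  [0,0,0],
  [0,0,0],
], turn=[0,0,0,0])

```text
clock: 16.6
eef_pos: [541.4, -32.3, 136.1]
eef_rot: [0.003, -0.1, 0.995, -0.001]
contact_force: [3.1, -4.1, 13.5]
finger_gap: 0.346
finger_force: 70.3
```

```bash
python3 -c "
from h import *
st()
im,d,P=cloud('scene')
cv2.imwrite('pics/s5.png',cv2.resize(im[140:290,240:440,::-1],None,fx=4,fy=4))"
```

```text
t 16.6 press [-162.   -84.4  136.1] F press [ 2.2 -4.6] 13.5 gap 0.346 ff 70.3 tool y in press deg 89.96
```

View pics/s5.png

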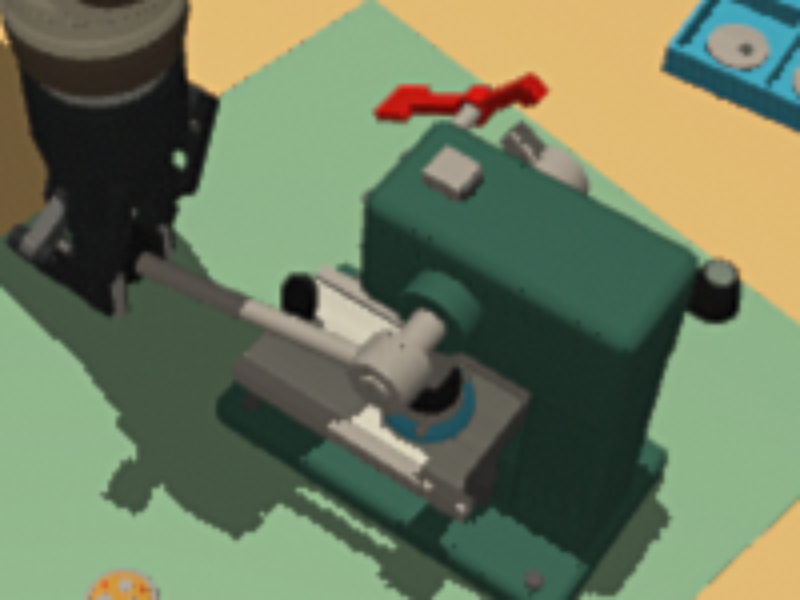

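Die is down on the nest (435,390), catch still flipped, knob (298,295). Measure the lever's angle from the rod.

```bash
cat > ang.py <<'E'
from h import *
st()
im,d,P=cloud('scene')
l=np.dstack([(P[...,:2]-O)@M.T,P[...,2]]); q=l[(abs(l[...,1]+85)<9)&(l[...,0]>-140)&(l[...,0]<-35)&(l[...,2]>130)&(l[...,2]<215)]
xs=np.arange(-140,-35,10); 
pts=np.array([[x+5,np.median(q[(q[:,0]>=x)&(q[:,0]<x+10)][:,2])] for x in xs if ((q[:,0]>=x)&(q[:,0]<x+10)).sum()>4])
k=np.polyfit(*pts.T,1); print(pts.round(1).tolist(),"lever",np.pi/4+np.arctan(k[0]) if 0 else np.pi/4+np.arctan(k[0]))
kn=l[(im.max(2)<70)&(abs(l[...,2]-82)<4)&(abs(l[...,1])<14)&(abs(l[...,0]+115)<25)]
print("knob",len(kn),(kn.min(0)+kn.max(0))/2 if len(kn) else "")
rt=l[(abs(l[...,0]+25)<9)&(abs(l[...,1])<8)&(l[...,2]>238)]; print("ram top",np.median(rt[:,2]))
E
python3 ang.py
```

```text
t 16.65 press [-162.1  -84.4  136.2] F press [ 1.9 -4.4] 12.7 gap 0.339 ff 70.3 tool y in press deg 89.96
[[-135.0, 172.3], [-125.0, 176.4], [-115.0, 178.4], [-105.0, 180.6], [-95.0, 183.0], [-85.0, 185.3], [-75.0, 187.9], [-65.0, 190.4], [-55.0, 191.9], [-45.0, 194.7], [-35.0, 197.3]] lever 1.020303428076767
knob 50 [-113.77997018   -0.63032808   81.82708941]
ram top 249.32785772801543
```

drive_tool([
  [0,0,0.06],
  [0,0,0],
  [0,0,0],
  [0,0,0],
  [0,0,0],
  [0,0,0],
  [0,0,0],
  [0,0,0],
], turn=[0,0,0,0,0,0,0,0])

```text
clock: 17.5
eef_pos: [541.7, -32.2, 135.0]
eef_rot: [0.004, -0.1, 0.995, -0.001]
contact_force: [3.2, -3.8, 13.7]
finger_gap: 0.339
finger_force: 70.4
```

```bash
python3 ang.py
```

```text
t 17.5 press [-161.8  -84.4  135. ] F press [ 2.4 -4.3] 13.7 gap 0.339 ff 70.4 tool y in press deg 89.96
[[-135.0, 172.5], [-125.0, 174.6], [-115.0, 178.0], [-105.0, 179.5], [-95.0, 182.4], [-85.0, 184.7], [-75.0, 187.9], [-65.0, 189.7], [-55.0, 192.4], [-45.0, 194.3], [-35.0, 196.6]] lever 1.02484312273063
knob 49 [-113.56910193    0.20888373   81.9430682 ]
ram top 249.00627691399853
```

```bash
python3 -c "
from cell import robot
print(robot.job_done())"
```

```text
the job is handed in; nothing more can be done
None
```

I handed the job in at 17.5 s with the slide home, the catch flipped and the lever held at its stop, measured at about 1.02 rad with a push of about 14 N; the case back's depth is inferred from that and the ram's drop, and no verdict came back.

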